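# Finger-test the new rubbers on a resoled shoe

### The job

The shoe on the sprung stand has just had new rubbers put on its upturned sole. Check them with a light touch of the fingertips, one at a time: first the small toe piece, then the heel, and last the half sole in the middle, staying on each for about half a second and coming clear of the shoe before going to the next. Do not push the spring stand down to its stop, do not pull the shoe up, and leave the other things on the bench where they are.

Things in the scene. Friction and masses are not known exactly. Their poses are not given: they have to be found in the camera images.
- stand: Fixed cast-iron foot of the shoe stand, a dark round disc 190 mm across and 18 mm high on the bench; origin at the centre of its underside, x axis horizontal, pointing the way the shoe's toe points. It may stand with the toe pointing in any direction. A steel post 60 mm behind its centre (towards the heel) carries the shoe on a spring.
- jack (a joint): How far the sprung post and the shoe have sunk straight down, m: 0 as it stands at the start, positive downward, hard stop at 0.025 (negative: pulled up). Soft damped spring, 0.6 N per mm (3 N sinks it 5 mm); it rises back to 0 by itself. Sinking it more than 20 mm, or raising it more than 5 mm, is a failure.
- shoe: Brown leather shoe, 290 mm long and 96 mm wide at the ball, held upside down (sole up) on the sprung post, so that it can only move up and down. Origin at the middle of its length in the plane of the tan sole under the ball, 165 mm above the bench; x axis towards the toe, y axis horizontal across the sole, z axis up. The black rubber pieces lie on the sole.
- toe_piece: Small black rubber toe piece at the pointed end of the sole, 35 mm long (along the shoe) and from 68 mm wide at its straight rear edge to 17 mm at the tip; flat level top. Origin on its top face, 166 mm above the bench, 15 mm ahead of its rear edge and 20 mm behind its tip; x towards the toe, z up. 26 mm of bare tan sole lies between it and the half sole.
- heel: Black rubber heel block, 70 mm long and about 63 mm wide, rounded at the back, 24 mm thick; flat level top. Origin at the centre of its top face, 169 mm above the bench; x towards the toe, z up.
- half_sole: Black rubber half sole under the ball of the foot, the widest piece: 82 mm long and up to 93 mm wide, 4 mm thick; flat level top. Origin at the centre of its top face, 169 mm above the bench; x towards the toe, z up. 73 mm of bare tan sole (the waist) separates it from the heel.
- hammer: Loose hammer lying on the bench beside the stand; origin on its underside near mid-length. Bystander, to be left alone.
- brush: Loose brush with a handle lying on the bench beside the stand; origin on its underside. Bystander, to be left alone.
- jar: Loose closed jar, 64 mm across and 85 mm high, standing; origin at the centre of its underside. Bystander, to be left alone.
- tin: Loose round flat aluminium tin, 84 mm across and 26 mm high; origin at the centre of its underside. Bystander, to be left alone.

How it is judged (in metres and radians):
On the way, in this order (a step that is already met when the one before it is completed fails the run):
1. the fingers touch the toe piece, and neither of the other two pieces, for 0.3 s (contact force between the fingers and toe_piece above 0.3 N and contact force between the fingers and heel below 0.1 N and contact force between the fingers and half_sole below 0.1 N), for 0.3 s.
2. the fingers come clear of the shoe (contact force between the fingers and shoe below 0.05 N), for 0.1 s.
3. the fingers touch the heel, and neither of the other two pieces, for 0.3 s (contact force between the fingers and heel above 0.3 N and contact force between the fingers and toe_piece below 0.1 N and contact force between the fingers and half_sole below 0.1 N), for 0.3 s.
4. the fingers come clear of the shoe (contact force between the fingers and shoe below 0.05 N), for 0.1 s.
5. the fingers touch the half sole, and neither of the other two pieces, for 0.3 s (contact force between the fingers and half_sole above 0.3 N and contact force between the fingers and toe_piece below 0.1 N and contact force between the fingers and heel below 0.1 N), for 0.3 s.
At the end, for the whole second after the job is handed in: After toe piece, heel and half sole have been touched in that order (at least 0.3 s each, one piece at a time, clear of the shoe in between), the shoe stands free at its starting height within 3 mm, and hammer, brush, jar and tin are within 20 mm of where they were (value of joint jack between -0.003 and 0.003 m and distance of each of hammer, brush, jar, tin from where it was at the start of the episode below 0.02 m).
It fails at once if the shoe was pushed down more than 20 mm (not a light touch) (value of joint jack above 0.02 m).
It fails at once if the shoe was struck or pressed with more than 25 N (contact force between the fingers and shoe above 25 N).
It fails at once if the shoe was pulled up more than 5 mm (value of joint jack below -0.005 m).
It fails at once if a bystander (hammer, brush, jar or tin) was moved more than 20 mm (distance of any of hammer, brush, jar, tin from where it was at the start of the episode above 0.02 m).
It also fails if it takes over 48 s, if anything falls off the work surface, if the arm or the gripper's body presses on something with over 40 N, if the wrist force passes 120 N, or if a joint passes its speed limit or range.

### The arm

A 6-joint arm with a two-finger parallel gripper is mounted at the origin on the work surface. World frame = base frame: x ahead of the robot, y to its left, z up, the work surface at z = 0. Lengths are in mm, angles in rad, forces in N, time in s.
With the tool pointing down it reaches from about 325 to 900 mm from the base axis. Payload 6.1 kg.
Tool frame: the origin (TCP) lies between the finger pads; the fingertips stand 17 mm ahead of it and the grasp point (between the pads) lies 2 mm behind it; z points along the fingers, y is the line along which they close (so a half turn about z gives the same grasp; the last joint's range is limited). The gripper opens to 87 mm and grips with 3 to 60 N. Pads are 19 mm wide; open, the fingers measure 117 mm over their backs; the gripper's body (75 mm by 190 mm) begins 51 mm behind the grasp point.
Start: joints at [1.075, 0.22, 1.526, -0, 1.395, -0.126], TCP at [225.891, 582.743, 239.538] pointing down, gripper open.
Joint ranges: [-2.98, 2.98], [-0.91, 2.08], [0.09, 2.57], [-1.24, 4.39], [0.2, 2.65], [-2.68, 2.68]. Speed limits (rad/s): [2.57, 2.57, 3.01, 3.14, 3.14, 3.14].

### API

Orientations are given as [roll, pitch, yaw] about the fixed x, y, z axes, in that order (R = Rz(yaw) Ry(pitch) Rx(roll)).
In Python, from cell import arm, read_camera gives the robot as it stands.
- The arm moves only by the shell command python3 -m crank 'ROWS' [FORCE]. ROWS is a JSON object of lists of equal length, an entry for each row: "travel": the shift along the tool's x, y, z in m, a list of three; "rot": the turn, a rotation vector about the tool's x, y, z in degrees, a list of three; "fingers": the finger opening in m, from 0 to 0.087. In form: {"travel": [[x, y, z], ...], "rot": [[rx, ry, rz], ...], "fingers": [fingers, ...]}. A call has 1 to 10 rows; each row is the pose to reach, as a shift and turn from the pose commanded when the call began, along the tool's axes at that moment; what a row does not reach only later rows make up. A row lasts 1/8 s, in which the tool goes at most 62.5 mm and 10.7 degrees, less where a joint would pass 70% of its speed; a pose out of reach is approached as far as the arm can. A call with a gripper value outside its range is refused whole. The fingers move at their own pace and stop on an object; FORCE is the grip in N (left out, the last holds). Time passes only in rows, so rows that repeat a pose let the fingers close. It gives the time, the measured TCP pose, the force, the opening and the grip force at its end, in the units of the state.
- arm.state(): the state, without advancing time (a new reading comes with each control period).
- read_camera(name): name is "scene" or "side" or "wrist"; returns a dict with "frame" (480x640x3 uint8, red, green, blue), "camera_matrix" (3x3 intrinsics, pixels), "k1" (the pictures are not rectified: a ray, as slopes to the right and down, at radius r is drawn at 1 + k1 r^2 times it, then the intrinsics apply), "cam_to_world" (4x4, takes a point from camera to world coordinates). Camera axes: x right, y down, z forward; pixel columns grow to the right and rows downward; lengths in mm; the calibration is good to about 2 mm. A picture is of the moment at which its call begins. There is no depth.
- arm.close_job(): hands the job in; it is judged then, once.
The state is a dict: "time": time; "joint_positions": joint angles; "qd": joint speeds; "joint_efforts": joint torques, N m; "position": TCP position; "tool_rot": TCP orientation; "wrist_force": force on the tool from outside, world axes, zero at the start; "wrist_torque": the same for the moment, N m; "width": opening from 0.0 (shut) to 1.0 (fully open); "finger_force": force on a finger pad.
Only numpy, scipy, OpenCV 4.12 (cv2) and the standard library are available. Lean on these libraries where they do the work, as an engineer would, in place of code of your own. Each camera call takes 0.05 s, during which the arm holds its last target. There are 200 camera calls.

## Working session

There is one attempt and no reset: what is moved stays moved. The work goes in short steps, Python scripts to look and compute and a shell command to move; the robot and the scene stay as the last step left them, time stands still between calls to the robot, and variables do not carry over. Pictures are saved under pics/ and viewed, at most 10 in all, crops included, and the job is handed in when it is done.

```bash
mkdir -p pics; ls; cat > h.py <<'E'
import numpy as np, cv2, pickle
from cell import arm, read_camera
def snap(n,f):
    c=read_camera(n); cv2.imwrite('pics/'+f,c['frame'][:,:,::-1]); pickle.dump({k:c[k] for k in c},open(f'pics/{f}.pkl','wb')); return c
def load(f): return pickle.load(open(f'pics/{f}.pkl','rb'))
def ray(c,uv):
    K=np.array(c['camera_matrix']);T=np.array(c['cam_to_world'])
    p=cv2.undistortPoints(np.array(uv,float).reshape(-1,1,2),K,np.array([c['k1'],0,0,0,0.]))[:,0]
    d=np.c_[p,np.ones(len(p))]@T[:3,:3].T
    return T[:3,3],d
def plane(c,uv,z):
    o,d=ray(c,uv); return o+d*((z-o[2])/d[:,2])[:,None]
def tri(c1,u1,c2,u2):
    o1,d1=ray(c1,u1);o2,d2=ray(c2,u2);out=[]
    for a,b in zip(d1,d2):
        a=a/np.linalg.norm(a);b=b/np.linalg.norm(b)
        s=np.linalg.lstsq(np.c_[a,-b],o2-o1,rcond=None)[0]
        p,q=o1+s[0]*a,o2+s[1]*b; out.append([*((p+q)/2),np.linalg.norm(p-q)])
    return np.array(out)
E
python3 - <<'E'
from h import *
for n in("scene","side","wrist"):
    c=snap(n,n+'0.png'); print(n,c['cam_to_world'],c['k1'])
print(arm.state())
a=[cv2.imread(f'pics/{n}0.png') for n in("scene","side","wrist")]
E
```

```text
pics
scene [[-6.34246342e-01  4.67981390e-01 -6.15406367e-01  1.24586218e+03]
 [ 7.72999826e-01  3.98511989e-01 -4.93618743e-01  5.67332228e+02]
 [ 1.42424304e-02 -7.88784897e-01 -6.14504304e-01  8.30510602e+02]
 [ 0.00000000e+00  0.00000000e+00  0.00000000e+00  1.00000000e+00]] -0.06749458167429091
side [[ 9.97716687e-01 -4.85812663e-02  4.69177366e-02  4.75983428e+02]
 [-6.74426566e-02 -6.79711707e-01  7.30372154e-01 -8.39368150e+02]
 [-3.59186925e-03 -7.31868742e-01 -6.81436162e-01  9.16198722e+02]
 [ 0.00000000e+00  0.00000000e+00  0.00000000e+00  1.00000000e+00]] -0.0920919704115339
wrist [[ 3.62233485e-01  8.99624380e-01  2.43850113e-01  1.59559186e+02]
 [ 9.32086476e-01 -3.49250787e-01 -9.61181044e-02  6.07230518e+02]
 [-1.30534636e-03  2.62106588e-01 -9.65038047e-01  3.83066138e+02]
 [ 0.00000000e+00  0.00000000e+00  0.00000000e+00  1.00000000e+00]] 0.01374954890909487
{'time': 0.15, 'joint_positions': array([ 1.07490097e+00,  2.21101746e-01,  1.52740331e+00, -3.46205975e-06,
        1.39469387e+00, -1.26102078e-01]), 'qd': array([ 0.00159147, -0.00227575, -0.00481628,  0.00031159, -0.00133735,
       -0.00050253]), 'joint_efforts': array([ 1.16511466e-03, -4.95198047e+01, -3.87878573e+01,  7.01942970e-02,
        5.31444198e-02, -8.76477156e-05]), 'position': array([225.6647426 , 582.32340853, 238.62425007]), 'tool_rot': array([-3.13999871e+00, -1.98637473e-04,  2.77179983e+00]), 'wrist_force': array([-0.29942358, -0.10871469,  0.70655696]), 'wrist_torque': array([ 0.06647694, -0.00223682, -0.00575712]), 'finger_force': 0.0, 'width': 1.0003655353582022}
```

View pics/scene0.png

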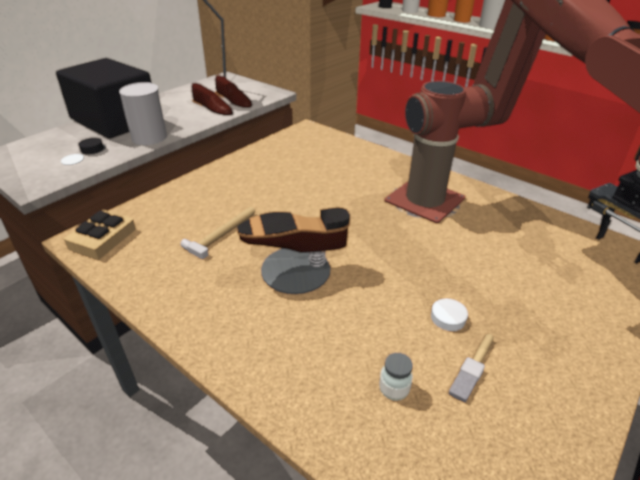

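View pics/side0.png

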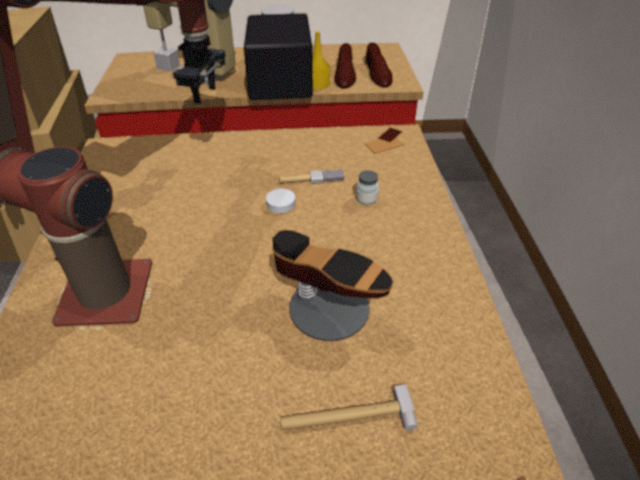

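The scene view shows the heel top at about (336,216), the half sole at (272,224) and the toe at (243,226). The side view shows the heel at (291,242), the half sole at (347,268) and the toe at (383,284). I'll triangulate these as a rough estimate.

```bash
python3 - <<'E'
from h import *
a,b=load('scene0.png'),load('side0.png')
print(tri(a,[(336,216),(272,224),(243,226)],b,[(291,241),(347,268),(383,284)]).round(1))
print('disc',plane(a,[(296,270)],18),plane(b,[(329,309)],18))
print('hammer',plane(b,[(283,422),(405,405)],10),'tin',plane(b,[(281,195)],26),'jar',plane(b,[(368,178)],85),'brush',plane(b,[(310,178)],20))
E
```

```text
[[ 467.9  -21.8  162.7    4. ]
 [ 589.2 -120.4  162.6   12.4]
 [ 651.6 -167.5  164.8    1.4]]
disc [[565.66076512 -72.99393476  18.        ]] [[ 549.14649488 -104.99071927   18.        ]]
hammer [[ 437.11475985 -374.31496585   10.        ]
 [ 680.2310248  -355.50866309   10.        ]] tin [[444.63836298 324.17248022  26.        ]] jar [[694.70486778 308.61089983  85.        ]] brush [[534.33109769 410.96048813  20.        ]]
```

```bash
python3 -m crank '{"travel":[[0,0,-0.03],[-0.02,-0.02,-0.07],[-0.06,-0.06,-0.1],[-0.1,-0.1,-0.1],[-0.14,-0.14,-0.1],[-0.18,-0.18,-0.1],[-0.22,-0.225,-0.1],[-0.26,-0.265,-0.1],[-0.3,-0.31,-0.1],[-0.34,-0.35,-0.1]],"rot":[[0,0,0],[0,0,0],[0,0,0],[0,0,0],[0,0,0],[0,0,0],[0,0,0],[0,0,0],[0,0,0],[0,0,0]],"fingers":[0,0,0,0,0,0,0,0,0,0]}' 10
python3 -m crank '{"travel":[[-0.04,-0.04,0],[-0.08,-0.08,0],[-0.115,-0.12,0],[-0.14,-0.145,0],[-0.153,-0.161,0],[-0.153,-0.161,0],[-0.153,-0.161,0]],"rot":[[0,0,0],[0,0,0],[0,0,0],[0,0,0],[0,0,0],[0,0,0],[0,0,0]],"fingers":[0,0,0,0,0,0,0]}'
python3 - <<'E'
from h import *
snap('wrist','w1.png'); s=arm.state(); print(s['position'],s['tool_rot'],s['width'],s['wrist_force'])
E
```

```text
time: 1.4
position: [416.6, 131.7, 339.6]
tool_rot: [3.141, 0.0, 2.772]
wrist_force: [1.0, 0.1, 0.0]
width: 0.019
finger_force: 0.0
time: 2.28
position: [500.6, -70.8, 339.5]
tool_rot: [3.141, -0.0, 2.773]
wrist_force: [0.6, 0.4, 0.6]
width: 0.004
finger_force: 0.0
[500.60901219 -70.6706687  339.61094485] [ 3.14120855e+00 -1.83941198e-04  2.77313755e+00] 0.003446186343122505 [-0.4771581  -1.32288008 -0.07741191]
```

View pics/w1.png

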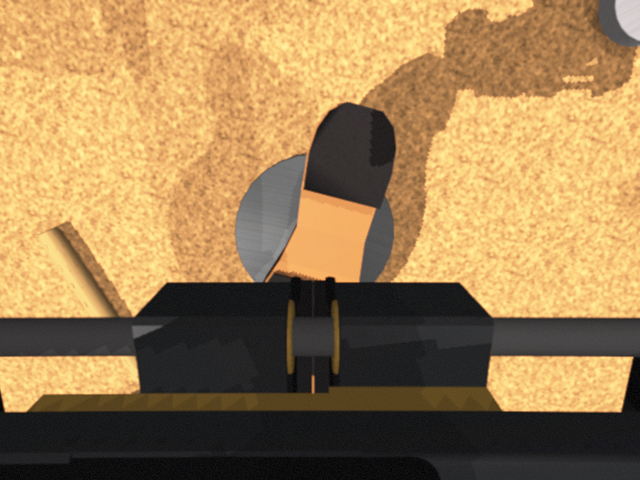

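The wrist view shows the heel: rear at (350,103), front corners at (304,190) and (379,207). The gripper hides the rest, so I'm moving further towards the toe and taking two views on the way.

```bash
python3 -m crank '{"travel":[[-0.04,-0.01,0],[-0.08,-0.02,0],[-0.12,-0.03,0],[-0.12,-0.03,0],[-0.12,-0.03,0]],"rot":[[0,0,0],[0,0,0],[0,0,0],[0,0,0],[0,0,0]],"fingers":[0,0,0,0,0]}'
python3 -c "
from h import *
snap('wrist','w2.png')"
python3 -m crank '{"travel":[[-0.04,-0.01,0],[-0.08,-0.02,0],[-0.12,-0.03,0],[-0.12,-0.03,0],[-0.12,-0.03,0]],"rot":[[0,0,0],[0,0,0],[0,0,0],[0,0,0],[0,0,0]],"fingers":[0,0,0,0,0]}'
python3 - <<'E'
from h import *
snap('wrist','w3.png')
cv2.imwrite('pics/w23.png',np.hstack([cv2.imread(f'pics/w{i}.png')[:300,120:520] for i in(2,3)]))
E
```

```text
time: 2.95
position: [601.5, -141.9, 339.5]
tool_rot: [3.141, -0.001, 2.773]
wrist_force: [-0.5, 0.1, 0.4]
width: 0.006
finger_force: 0.0
time: 3.62
position: [702.3, -213.4, 340.1]
tool_rot: [3.141, -0.0, 2.773]
wrist_force: [0.2, 0.6, 0.4]
width: 0.004
finger_force: 0.0
```

View pics/w23.png

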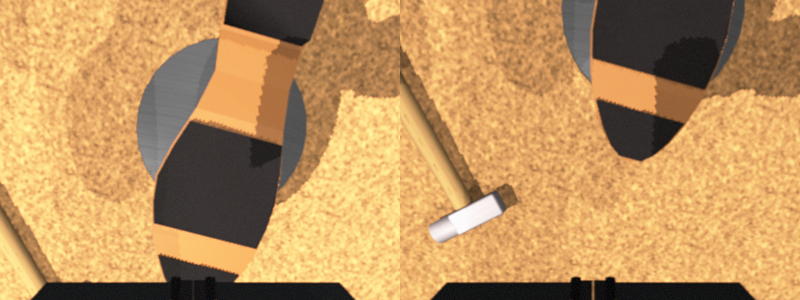

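Left is w2, right is w3, and full-image pixels are given here.
- **w2:** heel front corners (345,24) and (422,44); half-sole rear (312,121) and (401,146); half-sole front (274,222) and (380,248).
- **w3:** half-sole front (313,59) and (428,90); toe rear (318,100) and (412,124); tip (361,160).

```bash
python3 - <<'E'
from h import *
w1,w2,w3=[load(f'w{i}.png') for i in(1,2,3)]
print('heel front',tri(w1,[(304,190),(379,207)],w2,[(345,24),(422,44)]).round(1))
print('hs front',tri(w2,[(274,222),(380,248)],w3,[(313,59),(428,90)]).round(1))
print('toe rear',tri(w2,[(280,256),(370,274)],w3,[(318,100),(412,124)]).round(1))
hf=plane(w1,[(304,190),(379,207)],169).mean(0); hr=plane(w1,[(352,103)],169)[0]
sf=plane(w3,[(313,59),(428,90)],169).mean(0); sr=plane(w2,[(312,121),(401,146)],169).mean(0)
tr=plane(w3,[(318,100),(412,124)],166).mean(0); tt=plane(w3,[(361,160)],166)[0]
for n,p,q in(('heel',hr,hf),('hs',sr,sf),('toe',tr,tt)): print(n,p.round(1),q.round(1),((p+q)/2).round(1),np.linalg.norm(p-q).round(1),np.degrees(np.arctan2(*(q-p)[[1,0]])))
u=tt-hr;u/=np.linalg.norm(u);P=arm.state()['position'];yw=arm.state()['tool_rot'][2]
X=np.array([np.cos(yw),np.sin(yw)]);Y=np.array([X[1],-X[0]]);print(X,Y,Y@[.362,.932])
Y=np.array([np.sin(yw),-np.cos(yw)])
prev=P[:2]
for n,t in(('toe',tr+13*u),('heel',(hr+hf)/2),('hs',(sr+sf)/2)):
    d=t[:2]-prev; print(n,t.round(1),'tool dx,dy mm',(d@X).round(1),(d@Y).round(1)); prev=t[:2]
print(P)
E
```

```text
heel front [[ 4.778e+02 -7.000e+01  1.559e+02  3.000e-01]
 [ 5.114e+02 -2.030e+01  1.551e+02  3.800e+00]]
hs front [[ 5.929e+02 -1.719e+02  1.635e+02  7.000e-01]
 [ 6.432e+02 -1.008e+02  1.640e+02  4.000e-01]]
toe rear [[ 6.204e+02 -1.783e+02  1.642e+02  1.000e-01]
 [ 6.629e+02 -1.165e+02  1.580e+02  2.700e+00]]
heel [429.7 -13.6 169. ] [492.6 -44.5 169. ] [461.2 -29.1 169. ] 70.1 -26.219943384130016
hs [552.  -88.6 169. ] [ 618.4 -137.1  169. ] [ 585.2 -112.8  169. ] 82.2 -36.16574074805166
toe [ 641.  -148.9  166. ] [ 672.6 -163.4  166. ] [ 656.8 -156.1  166. ] 34.8 -24.64911161091513
[-0.93271001  0.36062727] [0.36062727 0.93271001] 0.9998328057496316
toe [ 652.1 -155.7  165.9] tool dx,dy mm 67.6 35.7
heel [461.2 -29.1 169. ] tool dx,dy mm 223.7 49.3
hs [ 585.2 -112.8  169. ] tool dx,dy mm -145.9 -33.4
[ 702.28655612 -213.39288088  340.71568939]
```

Piece lengths come out at 70, 82 and 35 mm, which matches the text, so the positions are good. Next I move over the toe piece and descend.

```bash
python3 -m crank '{"travel":[[0.034,0.018,0],[0.068,0.036,0.02],[0.068,0.036,0.06],[0.068,0.036,0.1],[0.068,0.036,0.13],[0.068,0.036,0.14],[0.068,0.036,0.14],[0.068,0.036,0.14]],"rot":[[0,0,0],[0,0,0],[0,0,0],[0,0,0],[0,0,0],[0,0,0],[0,0,0],[0,0,0]],"fingers":[0,0,0,0,0,0,0,0]}'
python3 -c "
from h import *
snap('side','s1.png');a=snap('scene','c1.png');
A=cv2.imread('pics/s1.png')[200:340,240:440];B=cv2.imread('pics/c1.png')[150:290,190:390]
cv2.imwrite('pics/t1.png',np.hstack([cv2.resize(i,None,fx=2,fy=2) for i in(A,B)]))"
```

```text
time: 4.68
position: [653.5, -156.6, 202.0]
tool_rot: [3.142, 0.004, 2.772]
wrist_force: [-0.1, -0.1, -0.2]
width: 0.005
finger_force: 0.0
```

View pics/t1.png

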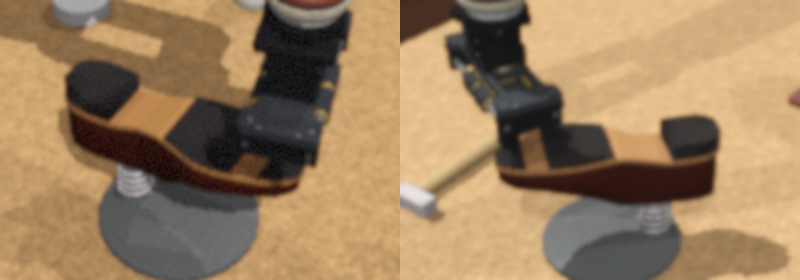

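The side crop shows the fingers at crop (305,150), and the scene crop shows them at (510,140). Both are over the toe piece, past the bare strip, so I descend gently.

```bash
python3 -m crank '{"travel":[[0,0,0.006],[0,0,0.012],[0,0,0.016],[0,0,0.019],[0,0,0.022],[0,0,0.024],[0,0,0.024],[0,0,0.024],[0,0,0.024]],"rot":[[0,0,0],[0,0,0],[0,0,0],[0,0,0],[0,0,0],[0,0,0],[0,0,0],[0,0,0],[0,0,0]],"fingers":[0,0,0,0,0,0,0,0,0]}'
```

```text
time: 5.9
position: [652.6, -156.5, 175.8]
tool_rot: [-3.142, 0.0, 2.772]
wrist_force: [-2.3, 0.3, 4.8]
width: 0.005
finger_force: 2.4
```

In contact at about 4.5 N, roughly 7 mm of sink. I'll hold briefly, then lift and travel to above the heel.

```bash
python3 -m crank '{"travel":[[0,0,0],[0,0,0],[0,0,0],[0,0,0],[0,0,-0.003],[0,0,-0.008],[0,0,-0.02],[0,0,-0.04],[0,0,-0.06],[0,0,-0.06]],"rot":[[0,0,0],[0,0,0],[0,0,0],[0,0,0],[0,0,0],[0,0,0],[0,0,0],[0,0,0],[0,0,0],[0,0,0]],"fingers":[0,0,0,0,0,0,0,0,0,0]}'
python3 -m crank '{"travel":[[0.04,0.009,0],[0.08,0.018,0],[0.12,0.027,0],[0.16,0.035,0],[0.2,0.044,0],[0.224,0.049,0],[0.224,0.049,0.015],[0.224,0.049,0.03],[0.224,0.049,0.03],[0.224,0.049,0.03]],"rot":[[0,0,0],[0,0,0],[0,0,0],[0,0,0],[0,0,0],[0,0,0],[0,0,0],[0,0,0],[0,0,0],[0,0,0]],"fingers":[0,0,0,0,0,0,0,0,0,0]}'
```

```text
time: 7.15
position: [654.2, -157.0, 239.4]
tool_rot: [3.141, 0.006, 2.772]
wrist_force: [-0.2, -0.1, -0.8]
width: 0.002
finger_force: 0.0
time: 8.4
position: [461.7, -30.2, 205.1]
tool_rot: [-3.141, -0.001, 2.771]
wrist_force: [0.1, 0.1, 0.4]
width: 0.003
finger_force: 0.0
```

```bash
python3 -m crank '{"travel":[[0,0,0.006],[0,0,0.012],[0,0,0.016],[0,0,0.019],[0,0,0.022],[0,0,0.024],[0,0,0.024],[0,0,0.024],[0,0,0.024]],"rot":[[0,0,0],[0,0,0],[0,0,0],[0,0,0],[0,0,0],[0,0,0],[0,0,0],[0,0,0],[0,0,0]],"fingers":[0,0,0,0,0,0,0,0,0]}'
```

```text
time: 9.52
position: [461.4, -29.8, 181.7]
tool_rot: [3.142, -0.0, 2.772]
wrist_force: [-2.1, -0.3, 2.9]
width: 0.005
finger_force: 1.5
```

Heel touched at about 2.9 N. Hold, lift, and go over the half sole.

```bash
python3 -m crank '{"travel":[[0,0,0],[0,0,0],[0,0,0],[0,0,0],[0,0,-0.003],[0,0,-0.008],[0,0,-0.02],[0,0,-0.04],[0,0,-0.055],[0,0,-0.055]],"rot":[[0,0,0],[0,0,0],[0,0,0],[0,0,0],[0,0,0],[0,0,0],[0,0,0],[0,0,0],[0,0,0],[0,0,0]],"fingers":[0,0,0,0,0,0,0,0,0,0]}'
python3 -m crank '{"travel":[[-0.04,-0.009,0],[-0.08,-0.018,0],[-0.12,-0.027,0],[-0.146,-0.033,0],[-0.146,-0.033,0],[-0.146,-0.033,0.015],[-0.146,-0.033,0.03],[-0.146,-0.033,0.031],[-0.146,-0.033,0.031]],"rot":[[0,0,0],[0,0,0],[0,0,0],[0,0,0],[0,0,0],[0,0,0],[0,0,0],[0,0,0],[0,0,0]],"fingers":[0,0,0,0,0,0,0,0,0]}'
python3 -m crank '{"travel":[[0,0,0.006],[0,0,0.012],[0,0,0.016],[0,0,0.019],[0,0,0.022],[0,0,0.024],[0,0,0.024],[0,0,0.024],[0,0,0.024]],"rot":[[0,0,0],[0,0,0],[0,0,0],[0,0,0],[0,0,0],[0,0,0],[0,0,0],[0,0,0],[0,0,0]],"fingers":[0,0,0,0,0,0,0,0,0]}'
```

```text
time: 10.78
position: [462.5, -30.0, 238.4]
tool_rot: [3.141, 0.003, 2.772]
wrist_force: [-0.5, -0.2, 0.2]
width: 0.004
finger_force: 0.0
time: 11.9
position: [585.3, -113.0, 205.4]
tool_rot: [3.142, -0.0, 2.772]
wrist_force: [0.7, -0.0, 0.6]
width: 0.003
finger_force: 0.0
time: 13.02
position: [585.6, -113.4, 181.7]
tool_rot: [-3.142, 0.0, 2.772]
wrist_force: [-1.0, 0.0, 2.2]
width: 0.003
finger_force: 1.5
```

```bash
python3 -m crank '{"travel":[[0,0,0],[0,0,0],[0,0,0],[0,0,0],[0,0,-0.003],[0,0,-0.008],[0,0,-0.02],[0,0,-0.04],[0,0,-0.08],[0,0,-0.1]],"rot":[[0,0,0],[0,0,0],[0,0,0],[0,0,0],[0,0,0],[0,0,0],[0,0,0],[0,0,0],[0,0,0],[0,0,0]],"fingers":[0,0,0,0,0,0,0,0,0,0]}'
python3 -m crank '{"travel":[[0,0,0],[0,0,0],[0,0,0],[0,0,0]],"rot":[[0,0,0],[0,0,0],[0,0,0],[0,0,0]],"fingers":[0,0,0,0]}'
python3 -c "
from h import *
a=snap('side','s2.png');b=cv2.imread('pics/s0.png') if 0 else cv2.imread('pics/side0.png');c=cv2.imread('pics/s2.png')
d=cv2.absdiff(b,c).max(2)>40
for n,(x0,y0,x1,y1) in dict(hammer=(275,380,420,435),brush_tin_jar=(260,165,385,215),toe=(370,280,395,300)).items(): print(n,d[y0:y1,x0:x1].mean())
print(arm.close_job())"
```

```text
time: 14.28
position: [586.9, -113.7, 285.7]
tool_rot: [3.141, 0.005, 2.772]
wrist_force: [-0.1, 0.1, 0.7]
width: 0.007
finger_force: 0.0
time: 14.78
position: [585.1, -113.2, 280.2]
tool_rot: [-3.141, -0.002, 2.772]
wrist_force: [-0.3, 0.2, -0.2]
width: 0.01
finger_force: 0.0
hammer 0.0
brush_tin_jar 0.56144
toe 0.0
the job is handed in; nothing more can be done
None
```

I touched the toe piece, heel and half sole in that order, lightly (about 2–5 N by the wrist sensor) and lifting clear between each, then handed the job in; no verdict came back. In the last side picture the hammer and toe are unchanged, but the brush, tin and jar region differs from the start, probably the arm or its shadow in front of them, which I did not check; the fingers never went near them.

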